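# Unstack conditioned specimens onto their measuring stations

### The job

The test specimens have come out of the climate chamber in two piles: take the piles apart from the top and set each specimen down, without dropping it, on its own measuring station. The square plate goes flat on the middle of the square anvil with its edges parallel to the anvil's, the disc flat on the middle of the balance's round pan, the ring over the upright pin down onto the gauge's foot, the cylinder upright into the small open cup, and the bar centred across the two rollers of the bending fixture, lying lengthwise from roller to roller. Leave all five resting there at the end.

Things in the scene. Friction and masses are not known exactly. Their poses are not given: they have to be found in the camera images.
- plate_center (a point): Square aluminium plate, 60 x 60 x 20 mm, about 190 g, lying flat on the table at the start as the bottom of one pile (either the ring or the bar lies on it). Point: its centre, 10 mm above its underside; x and y parallel to its edges, z up.
- disc_center (a point): Black plastic disc, diameter 62 mm, 20 mm thick, about 85 g, lying flat on the table as the bottom of the other pile (either the bar or the ring lies on it). Point: its centre, 10 mm above its underside; z up along its axis.
- ring_center (a point): Steel ring, outer diameter 44 mm, bore 22 mm, 16 mm high, about 140 g, lying flat on the plate or the disc at the start, with the white cylinder standing on it. Point: the middle of its bore, 8 mm above its underside; z along its axis.
- bar_center (a point): Square brass bar, 84 mm long, 16 x 16 mm across, about 180 g, lying on the disc or the plate at the start, its ends jutting out. Point: its centre, 8 mm above its underside; x along its length, z up.
- cyl_center (a point): White plastic cylinder, diameter 28 mm, 40 mm tall, about 54 g, standing upright on the ring at the start (top of the three-high pile). Point: its centre, 20 mm above its underside; z along its axis.
- anvil_top (a point): Station for the plate: a fixed square dark steel anvil plate, 104 x 104 mm, its bare flat top 18 mm above the table. Point: the middle of its top face; x and y parallel to its edges.
- pan_top (a point): Station for the disc: a fixed small white balance (118 x 100 mm, body 24 mm high, with a dark display at one end) with a round flat steel pan of diameter 90 mm, its top 32 mm above the table. Point: the centre of the pan's top face; the display lies towards this frame's -x.
- foot_top (a point): Station for the ring: a fixed gauge with a round white foot, diameter 82 mm and 12 mm high, with one upright steel pin at its middle, 10 mm in diameter, round-topped, rising 31 mm above the foot (43 mm above the table). Point: the middle of the foot's top face, at the root of the pin.
- cup_floor (a point): Station for the cylinder: a fixed round open aluminium cup, outer diameter 58 mm, inner diameter 48 mm, rim 22 mm above the table, inner floor 6 mm above the table (16 mm deep). Point: the centre of the inner floor.
- rollers_top (a point): Station for the bar: a fixed bending fixture with a grey base 110 x 56 mm and 12 mm high, carrying two parallel steel rollers (14 mm in diameter, 50 mm long, 56 mm apart, their tops 30 mm above the table). Point: midway between the rollers, at the height of their tops; x runs from roller to roller (the bar must lie along it), y along the rollers.
There are look-alikes about, which are no part of the job. What is shaped like the part that bears foot_top but pink is not meant. Leave any turquoise look-alike of the part that bears ring_center alone.

How it is judged:
At the end, for the whole second after the job is handed in: Each specimen is at rest on its own station, centred within 12 mm, at the right height within 4 mm, level or upright within 0.12 rad: plate on anvil (edges within 0.2 rad), disc on pan, ring round the pin, cylinder in the cup, bar on both rollers (within 0.2 rad of the line across them) (horizontal distance between plate_center and anvil_top below 0.012 m and (angle between the x axis of plate_center and the x axis of anvil_top, either way round below 0.2 rad or angle between the x axis of plate_center and the y axis of anvil_top, either way round below 0.2 rad) and z of plate_center in the frame of anvil_top between 0.006 and 0.014 m and angle between each of plate_center, disc_center, ring_center, cyl_center's own z axis and vertical below 0.12 rad and linear speed of each of plate, disc, ring, cyl, bar below 0.02 m/s and horizontal distance between disc_center and pan_top below 0.012 m and z of disc_center in the frame of pan_top between 0.006 and 0.014 m and horizontal distance between ring_center and foot_top below 0.012 m and z of ring_center in the frame of foot_top between 0.004 and 0.012 m and horizontal distance between cyl_center and cup_floor below 0.012 m and z of cyl_center in the frame of cup_floor between 0.016 and 0.024 m and x of bar_center in the frame of rollers_top between -0.012 and 0.012 m and y of bar_center in the frame of rollers_top between -0.012 and 0.012 m and angle between the x axis of bar_center and the x axis of rollers_top, either way round below 0.2 rad and z of bar_center in the frame of rollers_top between 0.004 and 0.012 m and angle between bar_center's own x axis and vertical between 1.45 and 1.69 rad); the robot touches nothing.
It fails at once if the square plate is dropped: it falls freely, out of the fingers, for more than about 2 cm (linear speed of plate above 0.65 m/s and contact force between the fingers and plate below 0.05 N).
It fails at once if the disc is dropped: it falls freely, out of the fingers, for more than about 2 cm (linear speed of disc above 0.65 m/s and contact force between the fingers and disc below 0.05 N).
It fails at once if the ring is dropped: it falls freely, out of the fingers, for more than about 2 cm (linear speed of ring above 0.65 m/s and contact force between the fingers and ring below 0.05 N).
It fails at once if the bar is dropped: it falls freely, out of the fingers, for more than about 2 cm (linear speed of bar above 0.65 m/s and contact force between the fingers and bar below 0.05 N).
It fails at once if the cylinder is dropped: it falls freely, out of the fingers, for more than about 2 cm (linear speed of cyl above 0.65 m/s and contact force between the fingers and cyl below 0.05 N).
It also fails if it takes over 131 s, if anything falls off the work surface, if the arm or the gripper's body presses on something with over 40 N, if the wrist force passes 120 N, or if a joint passes its speed limit or range.

### The arm

A 6-joint arm with a two-finger parallel gripper is mounted at the origin on the work surface. World frame = base frame: x ahead of the robot, y to its left, z up, the work surface at z = 0. Lengths are in m, angles in rad, forces in N, time in s.
With the tool pointing down it reaches from about 0.35 to 1 m from the base axis. Payload 7.1 kg.
Tool frame: the origin (TCP) lies between the finger pads; the fingertips stand 22 mm ahead of it and the grasp point (between the pads) lies 3 mm ahead of it; x points along the fingers, y is the direction in which the jaws open and shut, and the axes are right-handed (so a half turn about x gives the same grasp; the last joint's range is limited). The gripper opens to 85 mm and grips with 20 to 120 N. Pads are 22 mm wide; open, the fingers measure 114 mm over their backs; the gripper's body (76 mm by 85 mm) begins 54 mm behind the grasp point. The pads swing forward as they close: fully open they stand 13 mm farther back than shut.
Start: joints at [1.318, 0.423, 1.63, -0, 1.089, -0.019], TCP at [0.145, 0.608, 0.253] pointing down, gripper open.
Joint ranges: [-3, 3], [-0.9, 2.11], [0.09, 2.58], [-1.31, 4.45], [0.11, 2.69], [-2.54, 2.54]. Speed limits (rad/s): [2.39, 2.39, 3.01, 3.14, 3.14, 3.14].

### API

Orientations are given as a rotation vector (axis times angle).
In Python, from rig import manip gives the robot as it stands. The module is installed in compiled form; this text tells all that it offers. Calls block until the motion is done:
- manip.move_to(position, orientation): joint-space move of the TCP to a pose.
- manip.servo_line(position, orientation=None, rate=0.15): straight line of the TCP; orientation=None keeps the orientation; rate is the mean speed in m/s.
- manip.set_joints(angles): joint-space move.
- manip.command_gripper(opening, f_grip=None): finger opening in m; f_grip is the grip in N (None keeps the last); returns when the fingers have stopped.
- manip.hold(seconds).
- manip.solve_ik(position, orientation): joint angles nearest the present ones, or None.
- manip.camera(name): name is "scene" or "top" or "wrist"; returns a dict with "image" (480x640x3 uint8, red, green, blue), "fx", "fy", "cx", "cy" (pixels), "cam_to_world" (4x4, takes a point from camera to world coordinates); the wrist camera has in their place "mount" (4x4, takes a point from camera to tool coordinates, whose origin is the TCP and whose axes are the tool frame's). Camera axes: x right, y down, z forward; pixel columns grow to the right and rows downward; lengths in m; the calibration is good to about 2 mm. A picture is of the moment at which its call begins: read the wrist's pose just before it. There is no depth.
A pose or a line that the arm cannot do raises manip.IKError and nothing moves.
- manip.sign_off(): hands the job in, once; it reports no verdict.
Readings, each from a call of its own:
- manip.get_time(): time.
- manip.get_joint_positions(): joint angles.
- manip.get_joint_vel(): joint speeds.
- manip.get_tau(): joint torques, N m.
- manip.get_position(): TCP position.
- manip.get_ee_rot(): TCP orientation.
- manip.get_contact_force(): force on the tool from outside, world axes, zero at the start.
- manip.get_torque(): the same for the moment, N m.
- manip.get_width(): finger opening in m.
Only numpy, scipy, OpenCV 4.12 (cv2) and the standard library are available. Lean on these libraries where they do the work, as an engineer would, in place of code of your own. Each camera call takes 0.05 s, during which the arm holds its last target. There are 200 camera calls.

## Working session

There is one attempt and no reset: what is moved stays moved. The work goes in short steps, each a Python script; the robot and the scene stay as the last script left them, time stands still between calls to the robot, and variables do not carry over. Pictures are saved under pics/ and viewed, about 12 in all and at most 16, crops included, and the job is handed in when it is done.

```bash
mkdir -p pics
python3 - <<'E'
from rig import manip
import cv2,numpy as np
for n in("top","scene"):
    c=manip.camera(n);cv2.imwrite(f"pics/{n}0.png",c["image"][:,:,::-1]);print(n,c["fx"],c["cx"],c["cy"],np.round(c["cam_to_world"],3).tolist())
print(manip.camera("wrist")["mount"].round(3).tolist(),manip.get_position(),manip.get_ee_rot(),manip.get_time())
E
```

```text
top 461.71320813130717 315.3269569775154 238.01036474083412 [[0.024, -0.999, 0.041, 0.476], [-1.0, -0.024, -0.009, -0.011], [0.01, -0.041, -0.999, 1.05], [0.0, 0.0, 0.0, 1.0]]
scene 592.1276314248429 322.1065273682175 236.9876404929924 [[-0.224, 0.752, -0.62, 1.283], [0.974, 0.167, -0.15, 0.17], [-0.009, -0.638, -0.77, 0.995], [0.0, 0.0, 0.0, 1.0]]
[[-0.001, -0.274, 0.962, -0.12], [1.0, -0.001, 0.0, 0.001], [0.001, 0.962, 0.274, -0.07], [0.0, 0.0, 0.0, 1.0]] [0.14467029 0.60762253 0.25273177] [ 0.18265994  1.5631485  -0.18445435] 0.15
```

View pics/top0.png

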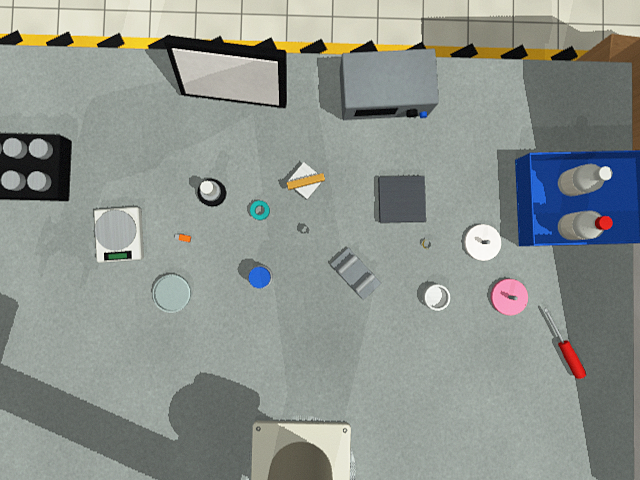

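View pics/scene0.png

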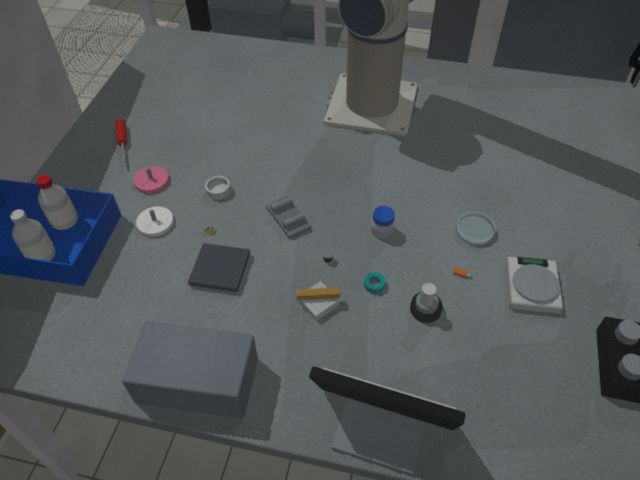

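The top picture shows:
- The disc/ring/cylinder pile at (210,191), with the bar on the plate at (305,180).
- Anvil (400,199), balance (118,232) with its display below, white foot (482,242), cup (435,297) and rollers (354,272).
- The pink foot and turquoise ring look-alikes at (510,297) and (259,210).

Next I'll measure these in the top view and take a wrist look at the first pile.

```bash
cat > h.py <<'E'
from rig import manip
import cv2,numpy as np
from scipy.spatial.transform import Rotation as Ro
def rv(yaw):  # tool down, jaws open along (cos yaw, sin yaw)
    c,s=np.cos(yaw),np.sin(yaw)
    return Ro.from_matrix(np.array([[0,c,s],[0,s,-c],[-1,0,0]])).as_rotvec()
def norm(y,ref=np.pi/2,per=np.pi): # symmetric yaw nearest to ref
    return ref+(y-ref+per/2)%per-per/2
def shot(name,save=None):
    p,r=manip.get_position(),manip.get_ee_rot()
    c=manip.camera(name)
    if name=="wrist":
        T=np.eye(4);T[:3,:3]=Ro.from_rotvec(r).as_matrix();T[:3,3]=p;c["cam_to_world"]=T@c["mount"]
    if save: cv2.imwrite(f"pics/{save}.png",c["image"][:,:,::-1]); np.savez(f"pics/{save}.npz",**c)
    return c
def px2w(c,uv,z):
    uv=np.atleast_2d(uv).astype(float)
    d=np.c_[(uv[:,0]-c["cx"])/c["fx"],(uv[:,1]-c["cy"])/c["fy"],np.ones(len(uv))]
    T=c["cam_to_world"];d=d@T[:3,:3].T;o=T[:3,3]
    return (o+d*((z-o[2])/d[:,2])[:,None])[:,:2]
def w2px(c,p):
    q=np.linalg.inv(c["cam_to_world"])@np.r_[p,1.];return np.array([q[0]/q[2]*c["fx"]+c["cx"],q[1]/q[2]*c["fy"]+c["cy"]])
def go(x,y,z,yaw): manip.move_to([x,y,z],rv(yaw))
E
python3 - <<'E'
from h import *
c=shot("top")
for n,u,z in [("cyl",(207,187),.076),("disc",(211,192),.02),("bar",(306,181),.036),("plate",(305,180),.02),("anvil",(400,199),.018),("pan",(116,230),.032),("foot",(482,242),.012),("cup",(435,297),.022),("roll",(354,272),.03)]:
    p=px2w(c,u,z)[0];print(n,p.round(3),"reach",np.hypot(*p).round(2))
p=px2w(c,(211,192),.02)[0]
print([manip.solve_ik([p[0],p[1],z],rv(np.pi/2)) for z in (.25,.06)])
go(p[0]-.02,p[1],.24,np.pi/2);shot("wrist","w1");print(manip.get_time())
E
```

```text
cyl [0.618 0.211] reach 0.65
disc [0.615 0.215] reach 0.65
bar [0.643 0.003] reach 0.64
plate [0.648 0.006] reach 0.65
anvil [ 0.611 -0.209] reach 0.65
pan [0.524 0.418] reach 0.67
foot [ 0.519 -0.397] reach 0.65
cup [ 0.393 -0.29 ] reach 0.49
roll [ 0.445 -0.108] reach 0.46
[array([ 3.17914857e-01,  4.65752372e-01,  1.56956597e+00, -4.44089210e-16,
        1.10627431e+00, -1.25288147e+00]), array([ 3.17914857e-01,  7.10429372e-01,  1.65484436e+00, -4.44089210e-16,
        7.76318919e-01, -1.25288147e+00])]
2.3917
```

View pics/w1.png

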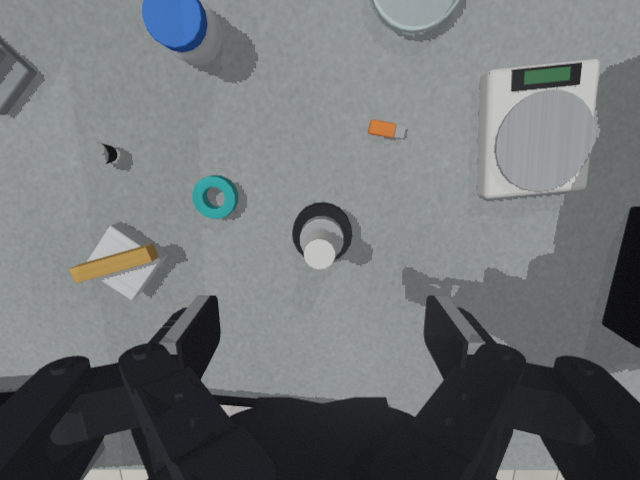

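The wrist view shows the cylinder top at (320,254), disc (322,233) and pan (546,140). The bar on the plate is at (115,263). I'll fix the cylinder centre with a mask, pick it, and look at the cup, foot and rollers on the way.

Run:
```python
from h import *
c=dict(np.load("pics/w1.npz"));im=c["image"]
def blob(mask,uv,z):
    n,l,s,ce=cv2.connectedComponentsWithStats(mask.astype(np.uint8));k=l[uv[1],uv[0]];print("blob",s[k],ce[k]);return px2w(c,ce[k],z)[0]
print(im[254,320],im[235,322])
p=blob((im.min(2)>200),(320,254),.076);print("cyl",p)
dk=(im.max(2)<70);ys,xs=np.where(dk[190:275,280:365]);(cc,r)=cv2.minEnclosingCircle(np.c_[xs+280,ys+190].astype(np.float32));print("disc",cc,r,px2w(c,cc,.02))
print("pan",px2w(c,(546,140),.032))
assert abs(p-[.618,.211]).max()<.02
manip.command_gripper(.055,40)
go(*p,.16,np.pi/2); manip.servo_line([*p,.081],rate=.12)
manip.command_gripper(0.0,40);print("w",manip.get_width())
manip.servo_line([*p,.20],rate=.2);print("w",manip.get_width())
go(.43,-.27,.24,np.pi/2);shot("wrist","w2");print(manip.get_time(),manip.get_contact_force())
```

```text
[193 194 192] [131 132 130]
blob [     0      0    640    480 307200] [319.5 239.5]
cyl [0.60629098 0.21536611]
disc (322.3531799316406, 232.234130859375) 30.144800186157227 [[0.61448058 0.21795134]]
pan [[0.52433563 0.42223997]]
w 0.025265594457636476
w 0.025172941422696698
7.075 [-0.37053064 -0.51326535 -0.49710707]
```

View pics/w2.png

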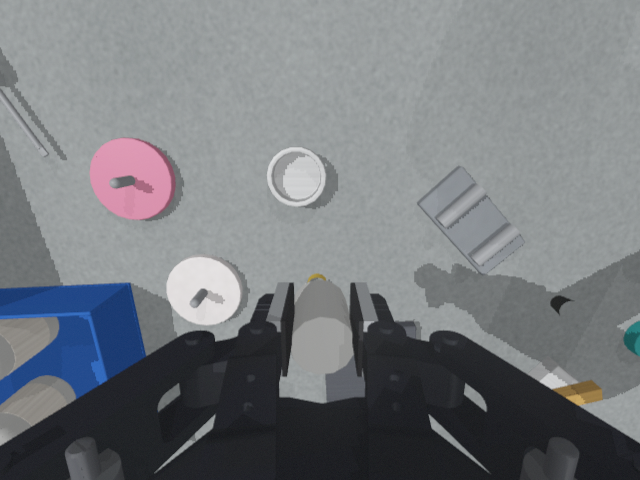

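The cylinder is held. My mask hit the background, so the grip may be off-centre along x. I'll work out the true offset before placing it.

Run:
```python
from h import *
c=dict(np.load("pics/w1.npz"));print("cyl from w1",px2w(c,(320,254),.076))
im=c["image"];m=(im.min(2)>175)[225:285,295:345];ys,xs=np.where(m);print(xs.mean()+295,ys.mean()+225,len(xs),px2w(c,(xs.mean()+295,ys.mean()+225),.076))
c=dict(np.load("pics/w2.npz"));T=c["cam_to_world"]
p=manip.get_position();print(p)
for dx in (0,.01,.017): print(dx,[w2px(c,[p[0]+dx,p[1],p[2]+z]).round() for z in (-.005,-.045)])
cv2.imwrite("pics/w2c.png",cv2.resize(c["image"][260:420,240:410,::-1],None,fx=4,fy=3.5))
print("cup",px2w(c,(296.5,177),.022),"foot",px2w(c,(204.5,290.5),.012))
```

```text
cyl from w1 [[0.61934585 0.21577464]]
318.953781512605 253.77591036414566 714 [[0.61914137 0.21486891]]
[ 0.43058274 -0.26943974  0.23990434]
0 [array([319., 320.]), array([319., 282.])]
0.01 [array([319., 342.]), array([319., 299.])]
0.017 [array([319., 357.]), array([319., 311.])]
cup [[ 0.39420786 -0.29245412]] foot [[ 0.5178668  -0.39626977]]
```

View pics/w2c.png

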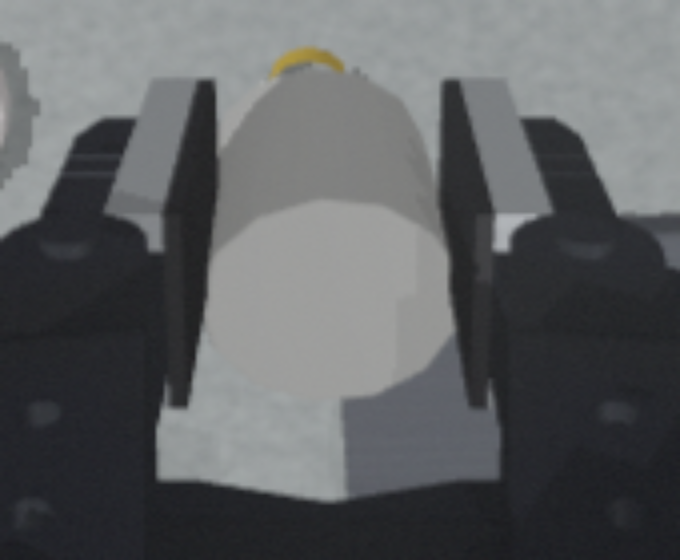

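The cylinder's held top is at about (322,345) in the full image, so it sits about 12.5 mm towards +x of the TCP. I'll compensate for that at the cup at (0.394,-0.2925), then look at the ring.

Run:
```python
from h import *
x,y=.394-.0125,-.2925
go(x,y,.12,np.pi/2);manip.servo_line([x,y,.0525],rate=.1)
print(manip.get_contact_force());manip.command_gripper(.05);manip.hold(.2);manip.servo_line([x,y,.13],rate=.15)
go(.43,-.29,.24,np.pi/2);shot("wrist","w3")
go(.60,.215,.24,np.pi/2);shot("wrist","w4");print(manip.get_time())
a=cv2.imread("pics/w3.png")[100:300,100:540];b=cv2.imread("pics/w4.png")[150:300,230:410]
b=cv2.resize(b,(440,366));cv2.imwrite("pics/w34.png",np.vstack([a,b]))
```

```text
[ 0.56555875 -1.11754959 -1.17907782]
12.3
```

View pics/w34.png

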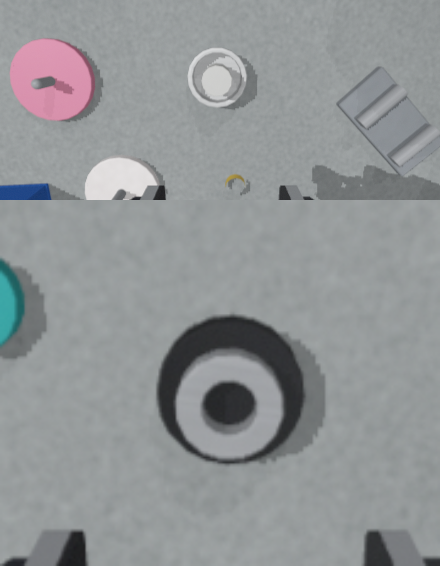

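The cylinder stands inside the cup. The ring centre is at (324,234) in w4. I'll pick the ring and place it on the white foot, checking the force on the way down.

Run:
```python
from h import *
c=dict(np.load("pics/w3.npz"));print("cyl",px2w(c,(316.5,182),.046),"cup",px2w(c,(317,178),.022))
c=dict(np.load("pics/w4.npz"));p=px2w(c,(323.9,234),.036)[0];print("ring",p)
assert np.hypot(*(p-[.615,.216]))<.012
manip.command_gripper(.062,50)
go(*p,.13,np.pi/2);manip.servo_line([*p,.043],rate=.1)
print(manip.get_contact_force());manip.command_gripper(0.0,60);print("w",manip.get_width())
manip.servo_line([*p,.16],rate=.2);print("w",manip.get_width())
f=np.array([.5182,-.3965])
go(f[0],f[1],.2,np.pi/2);shot("wrist","w5");manip.servo_line([*f,.072],rate=.12);f0=manip.get_contact_force();c=shot("wrist","w6")
print("pin top",w2px(c,[*f,.043]),"ring",w2px(c,[*f,.065]),f0,manip.get_time())
cv2.imwrite("pics/w6c.png",np.hstack([cv2.imread("pics/w5.png")[200:440,130:510],cv2.imread("pics/w6.png")[200:440,130:510]]))
```

```text
cyl [[ 0.3954     -0.29279097]] cup [[ 0.39422442 -0.29262332]]
ring [0.61726648 0.21729643]
[ 0.0607478  -0.65101591  1.37141943]
w 0.04103058882203901
w 0.04146088118103775
pin top [319.86121183 292.80689266] ring [319.56474178 315.38837667] [-0.44669863  0.09092349 -1.64048553] 18.7167
```

View pics/w6c.png

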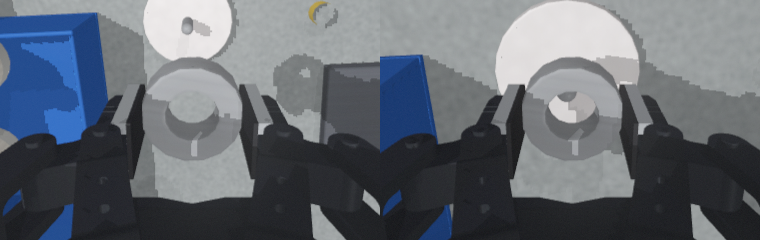

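The ring is held with the pin top visible through its bore at about (316,295). The ring sits about 3–4 mm too far in +y, so I'll shift by −3 mm and lower it.

Run:
```python
from h import *
f=np.array([.5182,-.3995])
manip.servo_line([*f,.072],rate=.1)
for z in (.060,.050,.042,.0365):
    manip.servo_line([*f,z],rate=.06);F=manip.get_contact_force();print(z,F.round(2))
    if abs(F[2])>12: break
else:
    manip.command_gripper(.062);manip.hold(.2);manip.servo_line([*f,.13],rate=.15)
    go(.53,-.37,.24,np.pi/2);shot("wrist","w7")
    go(.63,-.0,.24,np.pi/2);c=shot("wrist","w8")
    cv2.imwrite("pics/w78.png",np.vstack([cv2.imread("pics/w7.png")[130:330,160:480],cv2.imread("pics/w8.png")[130:330,160:480]]))
print(manip.get_time())
```

```text
0.06 [ 0.67 -0.06 -0.52]
0.05 [-0.08  0.25 -1.08]
0.042 [-1.35 -0.36 -0.96]
0.0365 [ 1.23 -0.28 -0.04]
23.5333
```

View pics/w78.png

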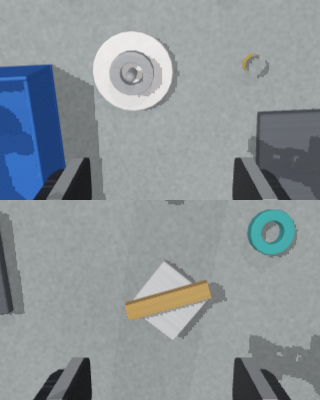

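The ring is on the foot with the pin through it. The bar is in w8 around (328,298). I'll pick it across its width, then look at the rollers.

Run:
```python
from h import *
c=dict(np.load("pics/w7.npz"));print("ring",px2w(c,(131.5+160,73.5+130),.028),"foot",px2w(c,(133+160,71+130),.012))
c=dict(np.load("pics/w2.npz"));k=px2w(c,[(461,167),(418,203),(482,274),(524,240)],.012)
ctr=k.mean(0);ax=(k[3]-k[0])+(k[2]-k[1]);ang=np.arctan2(ax[1],ax[0]);print("roll",ctr,ang,[np.linalg.norm(k[i]-k[i-1]).round(4) for i in range(4)])
c=dict(np.load("pics/w8.npz"));im=c["image"].astype(int)
hsv=cv2.cvtColor(c["image"],cv2.COLOR_RGB2HSV);m=(hsv[...,0]>10)&(hsv[...,0]<25)&(hsv[...,1]>110);m[:200]=0
v=hsv[...,2][m];print(np.percentile(v,[5,20,50,80,95]))
t,_=cv2.threshold(v,0,255,cv2.THRESH_OTSU);print(t);m2=(m&(hsv[...,2]>t)).astype(np.uint8)
cn=max(cv2.findContours(m2,0,1)[0],key=cv2.contourArea);w=px2w(c,cn[:,0],.036)
(b,s,a)=cv2.minAreaRect((w*1000).astype(np.float32));b=np.array(b)/1000;print("bar",b,s,a)
ba=np.deg2rad(a if s[0]>s[1] else a+90);yaw=norm(ba+np.pi/2);print(ba,yaw)
cands=[norm(ang+np.pi/2),norm(ang+np.pi/2)+np.pi,norm(ang+np.pi/2)-np.pi];
for q in cands: print(q,manip.solve_ik([*ctr,.12],rv(q)))
print(manip.solve_ik([*b,.12],rv(yaw)))
if abs(max(s)-84)<6 and abs(min(s)-16)<5:
    manip.command_gripper(.045,60);go(*b,.12,yaw);manip.servo_line([*b,.046],rate=.1);print(manip.get_contact_force())
    manip.command_gripper(0,60);print(manip.get_width());manip.servo_line([*b,.18],rate=.15);print(manip.get_width())
print(manip.get_time())
```

```text
ring [[ 0.51839368 -0.39748442]] foot [[ 0.51861391 -0.39730193]]
roll [ 0.44153138 -0.11283276] 0.7750382285006031 [np.float64(0.1057), np.float64(0.0536), np.float64(0.1077), np.float64(0.0547)]
[139. 184. 187. 190. 191.]
164.0
bar [0.6440481  0.00566372] (15.207172393798828, 82.4342269897461) 15.992100715637207
1.8499111385933074 0.2791148117984106
2.3458345552955 None
5.487427208885293 [-2.76309553e-01  4.03138349e-01  2.08174671e+00 -4.44089210e-16
  6.56707598e-01  5.19448545e-01]
-0.7957580982942933 [-2.76309553e-01  4.03138349e-01  2.08174671e+00 -8.88178420e-16
  6.56707598e-01  5.19448545e-01]
[-9.68350044e-03  6.15089501e-01  1.66083078e+00 -4.44089210e-16
  8.65672370e-01 -2.88798312e-01]
[ 0.12364763 -0.26413945  0.89007804]
0.013902659427291632
0.014050812599266656
27.3333
```

Run:
```python
from h import *
y=-.796
go(.4415-.05,-.1128-.05,.22,y);c=shot("wrist","w9");print(manip.get_time())
print(manip.get_position(),manip.get_ee_rot(),w2px(c,[.4415,-.1128,.03]))
cv2.imwrite("pics/w9c.png",c["image"][60:460,100:540,::-1])
```

```text
28.55
[ 0.39270525 -0.16277862  0.22002678] [ 1.76637672  0.72164965 -1.76517116] [320.8570256 142.2843338]
```

View pics/w9c.png

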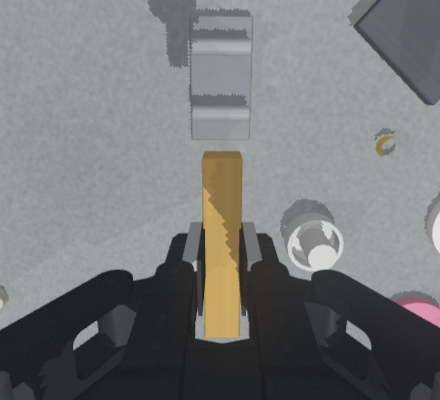

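Run:
```python
from h import *
c=dict(np.load("pics/w9.npz"))
k=px2w(c,[(293,71),(352,75),(350.5,199),(291,197)],.012);print(k.mean(0),[np.linalg.norm(k[i]-k[i-1]).round(4) for i in range(4)])
ax=(k[0]-k[3])+(k[1]-k[2]);print("ang",np.arctan2(ax[1],ax[0]))
print("rollers",px2w(c,[(321.5,103),(321.5,173)],.03),px2w(c,[(321.5,103),(321.5,173)],.03).mean(0))
T=Ro.from_rotvec(manip.get_ee_rot()).as_matrix();p=manip.get_position()
for s in(-.042,0,.042):print(w2px(c,p+T@[.010,0,s]))
```

```text
[ 0.44436874 -0.11092893] [np.float64(0.1099), np.float64(0.0514), np.float64(0.1086), np.float64(0.0569)]
ang 0.7601592222585541
rollers [[ 0.46458131 -0.0909807 ]
 [ 0.42318179 -0.13151281]] [ 0.44388155 -0.11124676]
[324.14397411 217.53358118]
[324.09042967 315.84158629]
[324.04474704 399.7152225 ]
```

The rollers centre at (0.444,-0.111), and the bar sits centred in the grip. Place it, then look at the bar and the plate.

Run:
```python
from h import *
p=[.4440,-.1111];y=-.80
go(*p,.12,y);manip.servo_line([*p,.0568],rate=.08);print(manip.get_contact_force())
manip.command_gripper(.045);manip.hold(.2);manip.servo_line([*p,.12],rate=.15)
go(.394,-.161,.22,y);c=shot("wrist","w10")
go(.61,-.0,.24,np.pi/2);d=shot("wrist","w11")
go(.59,-.209,.24,np.pi/2);e=shot("wrist","w12");print(manip.get_time())
cv2.imwrite("pics/w1012.png",np.hstack([c["image"][60:280,200:440,::-1],d["image"][100:320,200:440,::-1],e["image"][100:320,200:440,::-1]]))
```

```text
[-0.67289399 -0.24856966  0.33514447]
34.5167
```

View pics/w1012.png

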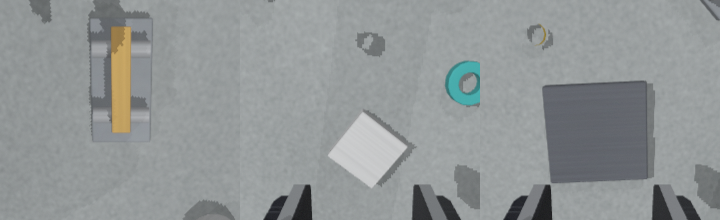

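The bar lies centred across both rollers. The plate and anvil are clear in the other two crops, so I'll measure them by mask and move the plate.

Run:
```python
from h import *
def rect(f,mk,z):
    c=dict(np.load(f));g=cv2.GaussianBlur(cv2.cvtColor(c["image"],cv2.COLOR_RGB2GRAY),(5,5),0);m=mk(g);m[284:]=0;m[:150]=0;m[:,:200]=0;m[:,440:]=0
    cn=max(cv2.findContours(m.astype(np.uint8),0,1)[0],key=cv2.contourArea);w=px2w(c,cn[:,0],z)
    b,s,a=cv2.minAreaRect((w*1000).astype(np.float32));print(f,np.array(b)/1000,s,a);return c,np.array(b)/1000,s,np.deg2rad(a)
_,p,s,a=rect("pics/w11.npz",lambda g:g>170,.02)
c,q,s2,a2=rect("pics/w12.npz",lambda g:g<110,.018)
k=px2w(c,[(263,185),(366,181),(368,279),(270,283)],.018);e=(k[1]-k[0])+(k[2]-k[3]);q2=k.mean(0);ang=np.arctan2(e[1],e[0]);print("anvil",q2,ang,[np.linalg.norm(k[i]-k[i-1]).round(4) for i in range(4)])
py=norm(a,np.pi/2+.0,np.pi/2)
for w in(py,py+np.pi/2,py-np.pi/2): print(w,manip.solve_ik([*p,.022],rv(w)))
ay=norm(ang,np.pi/2,np.pi/2)
for w in(ay,ay-np.pi/2): print(w,manip.solve_ik([*q2,.04],rv(w)))
```

```text
pics/w11.npz [0.64850256 0.00606746] (59.42130661010742, 59.129295349121094) 51.46360778808594
pics/w12.npz [ 0.61111664 -0.21131117] (102.77447509765625, 103.1623764038086) 2.56294322013855
anvil [ 0.61186099 -0.21187576] 1.6102285262956963 [np.float64(0.1042), np.float64(0.1015), np.float64(0.1037), np.float64(0.1047)]
0.8982094008570958 [-8.99435326e-03  7.65117150e-01  1.66383031e+00 -4.44089210e-16
  7.12645191e-01 -9.07203754e-01]
2.469005727651992 [-0.00899435  0.76511715  1.66383031  0.          0.71264519 -2.47800008]
-0.6725869259378008 [-8.99435326e-03  7.65117150e-01  1.66383031e+00 -8.88178420e-16
  7.12645191e-01  6.63592573e-01]
1.6102285262956961 [-3.51736951e-01  7.36262259e-01  1.66647033e+00 -4.44089210e-16
  7.38860067e-01 -1.96196548e+00]
0.03943219950079957 [-3.51736951e-01  7.36262259e-01  1.66647033e+00 -4.44089210e-16
  7.38860067e-01 -3.91169150e-01]
```

Run:
```python
from h import *
p=[.6485,.0061];q=[.6114,-.2116]
manip.command_gripper(.082,60);go(*p,.10,.898);manip.servo_line([*p,.022],rate=.08);print(manip.get_contact_force())
manip.command_gripper(0,80);print("w",manip.get_width())
manip.servo_line([*p,.14],rate=.12);print("w",manip.get_width(),manip.get_contact_force())
c=shot("wrist","w13");go(*q,.12,.042);manip.servo_line([*q,.0410],rate=.08);print(manip.get_contact_force())
manip.command_gripper(.078);manip.hold(.2);manip.servo_line([*q,.12],rate=.12)
go(.59,-.209,.24,np.pi/2);e=shot("wrist","w14")
go(.60,.215,.24,np.pi/2);d=shot("wrist","w15");print(manip.get_time())
cv2.imwrite("pics/w135.png",np.hstack([x["image"][100:400,180:460,::-1] for x in(c,e,d)])[:,:800])
```

```text
[-0.64583413 -0.6330025   0.48582797]
w 0.05801565209947225
w 0.05798032688834681 [-1.142926   -0.02877856 -2.64148582]
[-3.58656501  1.97476289  3.49241204]
45.0583
```

View pics/w135.png

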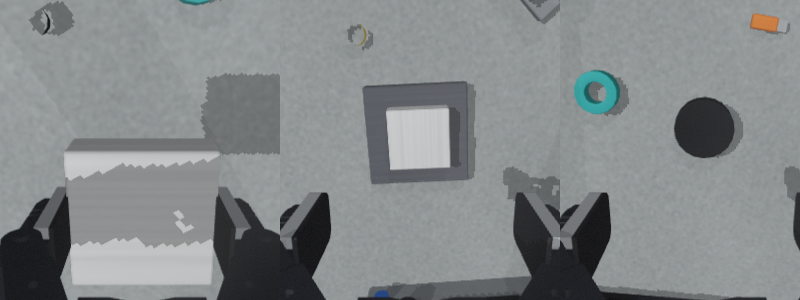

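The plate is centred and squared on the anvil. The disc is alone at (324,227). I'll pick it and take one look at the pan.

Run:
```python
from h import *
c=dict(np.load("pics/w14.npz"));g=cv2.cvtColor(c["image"],cv2.COLOR_RGB2GRAY);m=(g>170);m[:190]=0;m[290:]=0;m[:,:260]=0;m[:,380:]=0
cn=max(cv2.findContours(m.astype(np.uint8),0,1)[0],key=cv2.contourArea);print("plate",cv2.minAreaRect((px2w(c,cn[:,0],.038)*1000).astype(np.float32)))
c=dict(np.load("pics/w15.npz"));g=cv2.cvtColor(c["image"],cv2.COLOR_RGB2GRAY);m=(g<75);m[:180]=0;m[275:]=0;m[:,:280]=0;m[:,370:]=0
cn=max(cv2.findContours(m.astype(np.uint8),0,1)[0],key=cv2.contourArea);w=px2w(c,cn[:,0],.02);ctr,r=cv2.minEnclosingCircle((w*1000).astype(np.float32));p=np.array(ctr)/1000;print("disc",p,r)
assert abs(r-31)<3
manip.command_gripper(.083,60);go(*p,.10,np.pi/2);manip.servo_line([*p,.022],rate=.08);print(manip.get_contact_force())
manip.command_gripper(0,60);print("w",manip.get_width())
manip.servo_line([*p,.15],rate=.12);print("w",manip.get_width(),manip.get_contact_force())
go(.60,.42,.22,np.pi/2);c=shot("wrist","w16");cv2.imwrite("pics/w16c.png",c["image"][40:440,140:500,::-1]);print(manip.get_time())
```

```text
plate ((610.8546142578125, -210.78341674804688), (59.060569763183594, 58.900238037109375), 2.3979175090789795)
disc [0.61526605 0.21762355] 31.509937286376953
[ 1.12046048 -0.51852131  0.59376079]
w 0.05980430624176835
w 0.05983269414022288 [-0.26034273 -0.17616848 -0.80745907]
49.5
```

View pics/w16c.png

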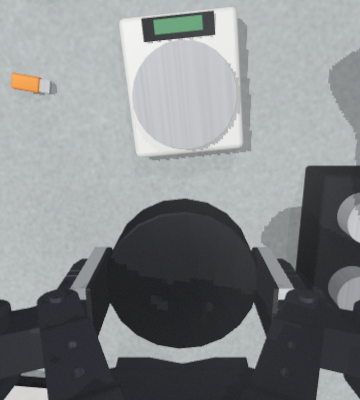

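Pan centre in w16 is (326,134.5). Place the disc.

Run:
```python
from h import *
c=dict(np.load("pics/w16.npz"));q=px2w(c,(326,134.5),.032)[0];print("pan",q)
assert np.hypot(*(q-[.5243,.421]))<.006
go(*q,.13,np.pi/2);manip.servo_line([*q,.0548],rate=.08);print(manip.get_contact_force())
manip.command_gripper(.082);manip.hold(.2);manip.servo_line([*q,.14],rate=.12)
go(.54,.40,.24,np.pi/2);a=shot("wrist","w17")
manip.set_joints([1.318,.423,1.63,0,1.089,-.019]);t=shot("top","t2");s=shot("scene","s2");print(manip.get_time())
cv2.imwrite("pics/f.png",np.vstack([cv2.resize(t["image"][140:340,80:540,::-1],(736,320)),np.hstack([a["image"][60:300,200:560,::-1],s["image"][160:400,120:496,::-1]])]))
```

```text
pan [0.52426887 0.42335477]
[-5.72939344 -3.757097    8.32420721]
54.8333
```

View pics/f.png

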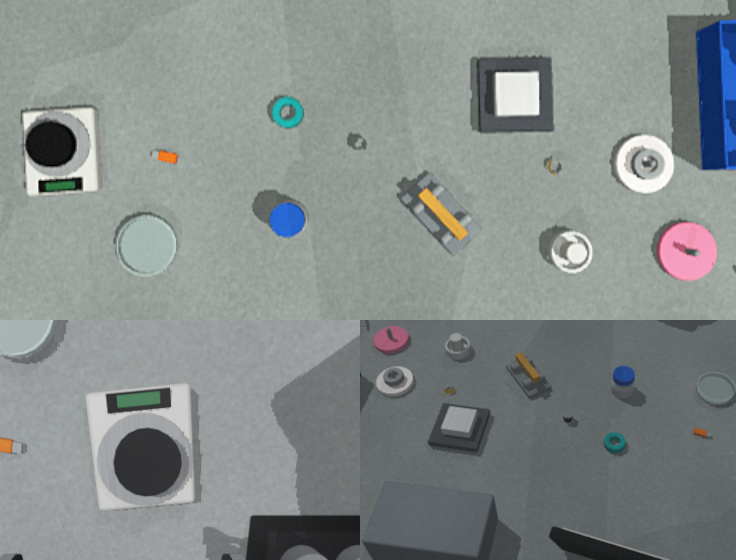

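The disc looks centred on the pan in the wrist view; I'll check all five in numbers before signing off.

Run:
```python
from h import *
c=dict(np.load("pics/w17.npz"))
print("disc",px2w(c,(147.5+200,461.5-320+60),.052),"pan",px2w(c,(143.5+200,459.5-320+60),.032))
t=dict(np.load("pics/t2.npz"));f=lambda u,v:(80+u/1.6,140+v/1.6)
for n,u,z in [("disc",(51,144),.052),("plate",(517.5,93.5),.038),("anvil",(515,94.5),.018),("bar",(443,213),.046),("cyl",(574,252),.046),("cup",(571.5,252),.022),("ring",(648.5,162.5),.028),("foot",(644,164),.012)]:print(n,px2w(t,f(*u),z).round(4))
d=dict(np.load("pics/w10.npz"));print("bar",px2w(d,(200+121,60+79),.046))
manip.sign_off()
```

```text
disc [[0.52280346 0.42437537]] pan [[0.52424032 0.42202468]]
disc [[0.5233 0.4183]]
plate [[ 0.6094 -0.2127]]
anvil [[ 0.6105 -0.2131]]
bar [[ 0.4429 -0.1125]]
cyl [[ 0.3944 -0.2913]]
cup [[ 0.3924 -0.2945]]
ring [[ 0.5191 -0.3985]]
foot [[ 0.5175 -0.3982]]
bar [[ 0.44468292 -0.10949265]]
the job is handed in; nothing more can be done
```

All five specimens are resting on their own stations, and the job was handed in at about 55 s of the 131 s. I got no verdict back. Each piece was set down from about 1 mm or less, and no force reading came near the limits.

**Final checks:** the last camera measurements put every piece about 1–4 mm from its station's centre, against the 12 mm allowed. The plate's edges are within about 0.01 rad of the anvil's. The ring has the pin through its bore, and the bar lies across both rollers.

**Mishaps and disagreements:**
- **Cylinder:** my colour mask for it failed, so I gripped it about 12.5 mm off-centre. I measured that offset in the hand and corrected for it when placing it in the cup.
- **Ring:** my first approach was 3–4 mm off to one side of the pin. I shifted it 3 mm before lowering.
- **Cameras:** the top and wrist views disagree by up to about 6 mm on the disc and 2–4 mm elsewhere. The top-view figures come from pixels I picked by hand.
- **Tilt and height:** I judged these only by eye and from the release heights.

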